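# Roll a specimen tube into a label reader and latch its cover

### The arm

A 6-joint arm with a two-finger parallel gripper is mounted at the origin on a cart in front of the work surface, level with it; the furniture and walls round the work are solid. World frame = base frame: x ahead of the robot, y to its left, z up, the work surface at z = 0. Lengths are in mm, angles in degrees, forces in N, time in s.
With the tool pointing down it reaches from about 350 to 850 mm from the base axis. Payload 8.1 kg.
Tool frame: the origin (TCP) lies midway between the tips of the shut fingers; the grasp point (between the pads) lies 19 mm behind it; z points along the fingers, y is the line along which they close (so a half turn about z gives the same grasp; the last joint's range is limited). The gripper opens to 85 mm and grips with 20 to 120 N. Pads are 22 mm wide; open, the fingers measure 114 mm over their backs; the gripper's body (76 mm by 85 mm) begins 54 mm behind the grasp point. The pads swing forward as they close: fully open they stand 13 mm farther back than shut.
Start: joints at [-4.893, 7.471, 85.268, -0, 87.261, -4.893], TCP at [600.004, 0.022, 231.292] pointing down, gripper open.
Joint ranges: [-169.43, 169.43], [-51.17, 129.36], [1.28, 143.12], [-76.62, 256.62], [0, 156.53], [-152.29, 152.29]. Speed limits (degrees/s): [136.94, 136.94, 159.86, 180, 180, 180].

### API

Orientations are given as [roll, pitch, yaw] about the fixed x, y, z axes, in that order (R = Rz(yaw) Ry(pitch) Rx(roll)).
In Python, from bench import r gives the robot as it stands. The module is installed in compiled form; this text tells all that it offers.
- The arm moves only by the tool jog_arm, never from a script. Its argument "rows" is a list of rows, each a list of 2 entries, a list of its own where there are three numbers: the shift along the tool's x, y, z in mm, then the turn, a rotation vector about the tool's x, y, z in rad. A call has 1 to 10 rows; each row is the pose to reach, as a shift and turn from the pose commanded when the call began, along the tool's axes at that moment; what a row does not reach only later rows make up. A row lasts 1/10 s, in which the tool goes at most 50 mm and 8.59 degrees, less where a joint would pass 70% of its speed; a pose out of reach is approached as far as the arm can. A call with a gripper value outside its range is refused whole. "grip" is the finger opening in mm, from 0 to 85.4, set as the call begins (left out, the last holds). The fingers move at their own pace and stop on an object; "force" is the grip in N (left out, the last holds). Time passes only in rows, so rows that repeat a pose let the fingers close. It gives the time, the measured TCP pose, the force, the opening and the grip force at its end, in the units of the state.
- r.sense(): the state, without advancing time (a new reading comes with each control period).
- r.snapshot(name): name is "scene" or "side" or "wrist"; returns (picture, depth): 480x640x3 uint8, blue, green, red; 480x640 float32, mm along the optical axis (not along the pixel's ray), 0 where there is no reading.
- r.camera_params(name): a dict with "fx", "fy", "cx", "cy" (pixels), "dist_coeffs" ([k1, k2, p1, p2, k3] as OpenCV has them; the pictures are not rectified), "pose" (4x4, takes a point from camera to world coordinates); the wrist camera has in their place "tool_from_camera" (4x4, takes a point from camera to tool coordinates, whose origin is the TCP and whose axes are the flange's). Camera axes: x right, y down, z forward; pixel columns grow to the right and rows downward; lengths in mm; the calibration is good to about 2 mm. A picture is of the moment at which its call begins: read the wrist's pose just before it. camera_params takes no time and is no camera call.
- r.hand_in(): hands the job in; it is judged then, once.
The state is a dict: "time": time; "joint_pos": joint angles; "qd": joint speeds; "joint_efforts": joint torques, N m; "tool_pos": TCP position; "tcp_rot": TCP orientation; "ft_force": force on the tool from outside, world axes, zero at the start; "wrist_torque": the same for the moment, N m; "finger_gap": finger opening in mm; "grip_force": force on a finger pad.
Only numpy, scipy, OpenCV 4.12 (cv2) and the standard library are available. Lean on these libraries where they do the work, as an engineer would, in place of code of your own. Each camera call takes 0.05 s, during which the arm holds its last target. There are 200 camera calls.

### The job

Take the white specimen tube with the blue cap out of its black cradle, lay it across the reader's lane on the white start line and let go of it. Then push it gently from the side so that it rolls along the lane, without being lifted or gripped, to the yellow stop mark beside the reader head; it must not run past the mark and must come to rest there untouched. Last, swing the amber cover down over it and press its free edge until the catch snaps and holds it fully shut, leaving the tube on the mark and the things standing round the work where they are.

Things in the scene. Friction and masses are not known exactly. Their poses are not given: they have to be found in the camera images.
- tube_center (a point): centre of the loose specimen tube: a plain cylinder 40 mm in diameter, 100 mm long, about 0.12 kg, white with a blue cap flush on its +x end; its x axis is the axis of the cylinder (y and z turn as it rolls). It starts lying in the cradle, its centre 40 mm above the bench. It rolls with a little resistance: pushed slowly on the lane it stops within a few mm when the pushing stops
- cradle: fixed black cradle, 104 mm (x, along the tube) by 52 mm, top edges about 38 mm high; origin under its centre on the bench. Two V saddles, 12 mm thick, carry the tube at x = -41 and +41 mm, so the middle 70 mm of the tube is free on both sides for fingers, down to a base plate 6 mm thick
- start_line (a point): middle of the white start line, on the lane's top, 8 mm above the bench. x runs along the line, across the lane (+x away from the robot), y along the lane (the tube rolls towards -y), z up. The tube lies right when its axis is parallel to x; its centre is then 20 mm above the lane. The lane goes on 42 mm in +y beyond the line
- stop_mark (a point): middle of the yellow stop mark on the lane's top, 170 mm in -y from the start line; same axes. The face of the white reader head, a fixed box 53 mm above the bench, stands 36 mm beyond the mark in -y; a fixed hinge post 52 mm tall at x = 65 to 75 mm
- reader: the fixed reader: aluminium base with a grey lane, about 150 mm (x) by 292 mm (y); origin on the bench, midway across the lane, 80 mm in -y from the start line; same axes as the line. Guides 10 mm high above the lane run along both sides, inner faces at x = -57 and +57 mm; the one on the robot's side ends 56 mm before the mark
- cover_hinge (a point): middle of the cover's hinge line, 56 mm above the bench, 70 mm in +x and 0 in y from the stop mark; the line runs along the mark's y. This frame turns with the cover: its -x points along the panel to the free edge, its z out of the panel's outer face
- cover_edge (a point): point on the outer face of the amber cover at the middle of its free edge, 138 mm from the hinge line and 6 mm above the hinge frame's x-y plane: where to press down. The panel is 80 mm wide (mark's y from -40 to +40 mm), 4 mm thick, with a skirt 34 mm deep along the free edge; a black lip sticks out 14 mm beyond the skirt
- cover (a joint): angle of the amber cover, rad: 0 = fully shut (panel level, free edge towards the robot), about 1.57 = panel upright, 1.85 to 2.05 at the start (leaning back away from the robot). Stiff hinge: it stays where it is left (about 0.2 N m moves it). Near 0.1 it meets a spring catch; about 5 to 10 N down on the free edge takes it past, and the catch holds it at 0
- stain_violet: bystander, loose: small dropper bottle with violet contents and a black dropper cap, 36 mm wide, 100 mm tall; origin under its centre. Leave it where it stands
- sample_cup_red: bystander, loose: white sample pot with a red screw cap, 54 mm wide, 62 mm tall; origin under its centre. Leave it where it stands
- swab_jar: bystander, loose: steel swab jar with a knobbed lid, 65 mm wide, 89 mm tall; origin under its centre. Leave it where it stands
- timer: bystander, loose: white clockwork bench timer, 48x78 mm, 72 mm tall; origin under its centre. Leave it where it stands
Not all that is in view belongs to the job. There is more than one size of the part that bears tube_center; the job needs the largest.

How it is judged (in metres and radians):
On the way, in this order (a step that is already met when the one before it is completed fails the run):
1. the tube lies across the lane on the start line, let go and at rest (centre within 10 mm of the line) (y of tube_center in the frame of start_line between -0.01 and 0.01 m and x of tube_center in the frame of start_line between -0.012 and 0.012 m and z of tube_center in the frame of start_line between 0.015 and 0.025 m and angle between the x axis of tube_center and the x axis of start_line, either way round below 0.12 rad and linear speed of tube below 0.02 m/s and contact force between the fingers and tube below 0.2 N), for 0.2 s.
2. the tube has been rolled to the stop mark and rests there untouched (centre within 8 mm of the mark), cover still open (y of tube_center in the frame of stop_mark between -0.008 and 0.008 m and x of tube_center in the frame of stop_mark between -0.012 and 0.012 m and z of tube_center in the frame of stop_mark between 0.015 and 0.025 m and angle between the x axis of tube_center and the x axis of stop_mark, either way round below 0.12 rad and linear speed of tube below 0.02 m/s and contact force between the fingers and tube below 0.2 N and value of joint cover above 0.8 rad), for 0.3 s.
At the end, for the whole second after the job is handed in: the tube lies across the lane with its centre within 8 mm of the stop mark along the lane and 12 mm across it, within 0.12 rad of parallel to it, at rest and untouched; the cover is shut past its catch (below 0.03 rad) and released (y of tube_center in the frame of stop_mark between -0.008 and 0.008 m and x of tube_center in the frame of stop_mark between -0.012 and 0.012 m and z of tube_center in the frame of stop_mark between 0.015 and 0.025 m and angle between the x axis of tube_center and the x axis of stop_mark, either way round below 0.12 rad and linear speed of tube below 0.02 m/s and contact force between the fingers and tube below 0.2 N and value of joint cover below 0.03 rad and contact force between the fingers and cover below 0.2 N).
It fails at once if the tube is lifted off the lane past the start line, or lowered onto the lane there, instead of rolled (z of tube_center in the frame of start_line between 0.028 and 0.065 m and y of tube_center in the frame of start_line between -0.26 and -0.03 m and x of tube_center in the frame of start_line between -0.1 and 0.1 m).
It fails at once if the tube runs more than 12 mm past the stop mark (y of tube_center in the frame of stop_mark between -0.1 and -0.012 m and x of tube_center in the frame of stop_mark between -0.08 and 0.08 m and z of tube_center in the frame of stop_mark below 0.028 m).
It fails at once if the tube is gripped or pushed hard (over 15 N) once it is past the start line (y of tube_center in the frame of start_line between -0.26 and -0.03 m and x of tube_center in the frame of start_line between -0.1 and 0.1 m and z of tube_center in the frame of start_line below 0.065 m and contact force between the fingers and tube above 15 N).
It fails at once if the tube is dropped or sent rolling fast (over 0.4 m/s out of the fingers) (linear speed of tube above 0.4 m/s and contact force between the fingers and tube below 0.05 N).
It fails at once if a bystander (violet bottle, red-capped pot, swab jar or timer) is shifted more than 30 mm (distance of any of stain_violet, sample_cup_red, swab_jar, timer from where it was at the start of the episode above 0.03 m).
It also fails if it takes over 72 s, if anything falls off the work surface, if the arm or the gripper's body presses on something with over 40 N, if the wrist force passes 120 N, or if a joint passes its speed limit or range.

## Working session

There is one attempt and no reset: what is moved stays moved. The work goes in short steps, Python scripts to look and compute and a tool call to move; the robot and the scene stay as the last step left them, time stands still between calls to the robot, and variables do not carry over. Pictures are saved under pics/ and viewed, at most 10 in all, crops included, and the job is handed in when it is done.

Besides the shell and the picture viewer there is one more tool, called after ">>>" as name([rows], argument=value, ...), one row to a line, values as JSON. jog_arm: Moves the arm, as the interface text tells. Its arguments: {"type":"object","properties":{"rows":{"type":"array"},"grip":{"type":"number"},"force":{"type":"number"}},"required":["rows"]}

```bash
mkdir -p pics
cat > h.py <<'E'
import numpy as np, cv2
from bench import r
def pts(name):
    s=r.sense(); img,d=r.snapshot(name); p=r.camera_params(name)
    K=np.array([[p['fx'],0,p['cx']],[0,p['fy'],p['cy']],[0,0,1.]]); D=np.array(p['dist_coeffs'])
    v,u=np.mgrid[0:480,0:640]
    n=cv2.undistortPoints(np.stack([u,v],-1).reshape(-1,1,2).astype(np.float64),K,D).reshape(480,640,2)
    P=np.dstack([n[...,0]*d,n[...,1]*d,d])
    if name=='wrist':
        from scipy.spatial.transform import Rotation as R
        T=np.eye(4);T[:3,:3]=R.from_euler('xyz',s['tcp_rot'],degrees=True).as_matrix();T[:3,3]=s['tool_pos'];T=T@np.array(p['tool_from_camera'])
    else: T=np.array(p['pose'])
    W=P@T[:3,:3].T+T[:3,3]; W[d==0]=np.nan
    return img,W
E
python3 - <<'E'
from h import *
print(r.sense())
for n in('scene','side'):
    i,W=pts(n); cv2.imwrite(f'pics/{n}0.png',i); np.save(n+'0.npy',W); print(np.array(r.camera_params(n)['pose']).round(2))
E
```

```text
{'time': 0.0, 'joint_pos': array([-4.89085192e+00,  7.51597848e+00,  8.53310500e+01, -4.62727576e-04,
        8.72592022e+01, -4.89159842e+00]), 'qd': array([ 0.03852229, -0.05491993,  0.06815642, -0.01389051,  0.05461803,
        0.01268851]), 'joint_efforts': array([-1.90700346e-03, -5.69404185e+01, -5.00557995e+01, -2.19391650e-04,
        1.44415747e-02,  7.24149572e-05]), 'tool_pos': array([5.99450477e+02, 8.95295029e-02, 2.30218365e+02]), 'tcp_rot': array([-1.79894117e+02, -8.59789965e-03,  9.00007611e+01]), 'ft_force': array([-0.5309873 , -0.25357321, -0.57549563]), 'wrist_torque': array([-0.01746232,  0.05970605, -0.02491911]), 'grip_force': 0.0, 'finger_gap': 85.78879266093672}
[[-9.1000e-01 -3.1000e-01  2.8000e-01  2.0176e+02]
 [-4.2000e-01  6.9000e-01 -5.9000e-01  7.2638e+02]
 [-1.0000e-02 -6.5000e-01 -7.6000e-01  8.8207e+02]
 [ 0.0000e+00  0.0000e+00  0.0000e+00  1.0000e+00]]
[[-1.0000e+00  1.0000e-02 -5.0000e-02  5.4591e+02]
 [ 5.0000e-02  5.4000e-01 -8.4000e-01  9.8046e+02]
 [ 2.0000e-02 -8.4000e-01 -5.4000e-01  6.3321e+02]
 [ 0.0000e+00  0.0000e+00  0.0000e+00  1.0000e+00]]
```

View pics/scene0.png

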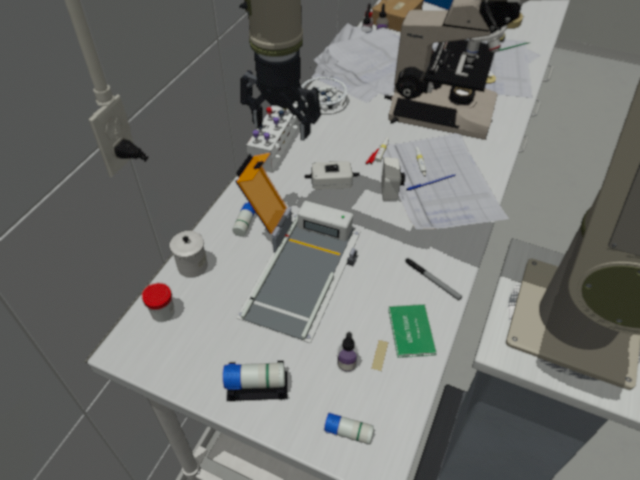

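View pics/side0.png

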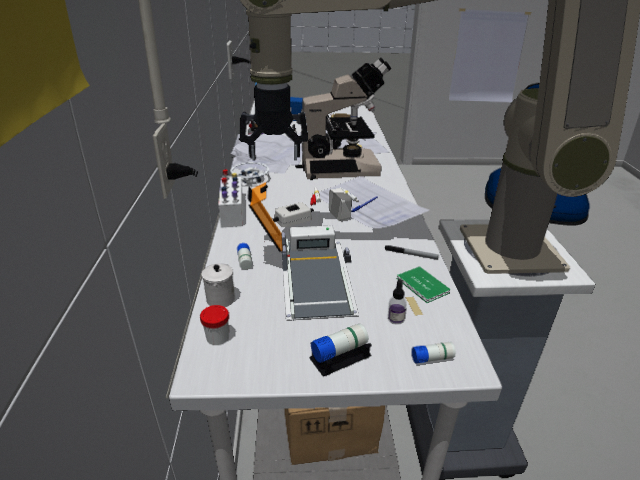

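The scene shows three white tubes with blue caps: in the cradle (255,376), loose at (349,428), and loose at (244,218). The one in the black cradle looks largest and is the one named in the task. The reader lane has its start line at about (278,310), its yellow mark at (315,247) and the cover at (262,195). I'll measure and confirm with one crop.

Run:
```python
from h import *
for n in('scene','side'):
    i=cv2.imread(f'pics/{n}0.png'); W=np.load(n+'0.npy'); h=cv2.cvtColor(i,cv2.COLOR_BGR2HSV); H,S,V=cv2.split(h)
    X,Y,Z=W[...,0],W[...,1],W[...,2]
    def comps(m,mn=15):
        k,l,st,c=cv2.connectedComponentsWithStats(m.astype(np.uint8))
        for j in range(1,k):
            if st[j,4]>=mn:
                q=W[l==j]; q=q[~np.isnan(q[:,0])]
                if len(q): 
                    e=np.cov(q[:,:2].T); w,v=np.linalg.eigh(e); print('  ',c[j].round(0),st[j,4],'med',np.median(q,0).round(1),'min',np.percentile(q,2,0).round(),'max',np.percentile(q,98,0).round(),'ang',np.degrees(np.arctan2(v[1,1],v[0,1])).round(1))
    print(n,'yellow/amber'); comps((H>12)&(H<30)&(S>130)&(V>120)&(X>350)&(X<900))
    print('blue'); comps((H>105)&(H<125)&(S>170)&(V>100)&(X>300)&(X<900)&(Y>0))
    print('lane'); comps((Z>3)&(Z<14)&(V>60)&(V<150)&(S<70)&(X>400)&(Y>0),200)
    print('raised tube'); comps((Z>30)&(Z<75)&(X>350)&(X<800)&(Y>50),60)
i=cv2.imread('pics/side0.png')
cv2.imwrite('pics/c1.png',cv2.resize(i[220:400,190:480],None,fx=2.7,fy=2.7,interpolation=cv2.INTER_CUBIC))
```

```text
scene yellow/amber
   [262. 192.] 1719 med [621.1  54.  127.4] min [591.  14.  64.] max [649.  88. 195.] ang 86.3
   [314. 246.] 125 med [514.5  41.6   9.1] min [462.  36.   6.] max [568.  47.  13.] ang -176.7
blue
   [248. 207.] 45 med [682.5  14.4  30.3] min [670.   6.  23.] max [692.  22.  34.] ang 165.7
   [232. 376.] 366 med [504.  388.   57.1] min [490. 368.  36.] max [520. 400.  62.] ang 121.0
   [332. 423.] 201 med [328.8 381.3  28.4] min [319. 367.  18.] max [338. 391.  32.] ang 101.4
lane
   [295. 282.] 5784 med [508.7 141.3   8.9] min [453.   7.   5.] max [567. 252.  13.] ang 92.5
   [ 82. 357.] 925 med [780.4 448.    8.6] min [778. 186.   3.] max [783. 635.  14.] ang 90.0
raised tube
   [104. 314.] 5122 med [780.2 366.8  53. ] min [690.  71.  31.] max [783. 609.  75.] ang 86.9
   [275. 230.] 304 med [583.4  72.7  59.9] min [577.  51.  31.] max [596.  89.  74.] ang 93.6
   [157. 298.] 785 med [701.8 309.5  61.9] min [683. 282.  33.] max [731. 330.  66.] ang 141.0
   [342. 351.] 189 med [358.3 268.7  52.6] min [350. 256.  33.] max [368. 277.  74.] ang 130.0
   [253. 376.] 1
[... 654 characters left out ...]
65. 255.  11.] ang 93.1
   [169. 375.] 518 med [780.2 417.7   8.6] min [779.  27.   3.] max [782. 601.  14.] ang 90.0
raised tube
   [282. 249.] 140 med [585.1  85.4  60.4] min [578.  52.  33.] max [598.  92.  74.] ang 93.1
   [159. 373.] 2477 med [780.2 454.1  53.4] min [779.  78.  31.] max [782. 629.  74.] ang 90.0
   [218. 282.] 729 med [712.4 208.7  62.4] min [689. 162.  31.] max [746. 219.  75.] ang -161.2
   [395. 302.] 234 med [360.1 270.4  50.6] min [351. 255.  31.] max [370. 279.  73.] ang 125.6
   [215. 319.] 722 med [705.6 318.6  60.5] min [683. 284.  31.] max [731. 333.  64.] ang 75.8
   [340. 343.] 1294 med [479.5 377.8  52.9] min [427. 346.  31.] max [525. 407.  60.] ang -155.7
```

View pics/c1.png

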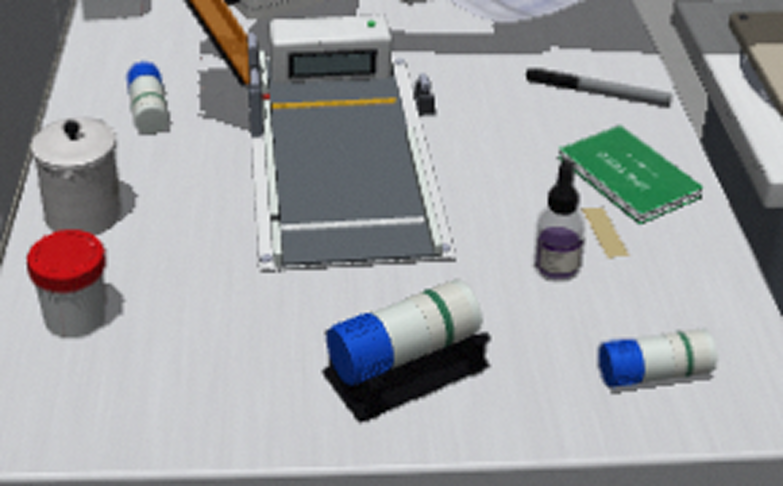

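```bash
cat >> h.py <<'E'
from scipy.optimize import least_squares
def fit_tube(W,c0,zc,a0=0.,rad=55):
    m=np.isfinite(W[...,0])&(np.hypot(W[...,0]-c0[0],W[...,1]-c0[1])<rad)&(W[...,2]>zc-2)&(W[...,2]<zc+28)
    q=W[m]
    def f(p):
        d=q[:,:2]-p[:2]; n=-np.sin(p[2])*d[:,0]+np.cos(p[2])*d[:,1]
        return np.hypot(n,q[:,2]-p[3])-20
    s=least_squares(f,[c0[0],c0[1],a0,zc],loss='soft_l1',f_scale=1.5)
    p=s.x; t=(q[:,:2]-p[:2])@[np.cos(p[2]),np.sin(p[2])]; t=t[np.abs(s.fun)<4]
    lo,hi=np.percentile(t,[.5,99.5]); mid=(lo+hi)/2
    return (p[:2]+mid*np.array([np.cos(p[2]),np.sin(p[2])])).round(1),np.degrees(p[2]).round(2),p[3].round(1),(hi-lo).round(1),len(q),np.abs(s.fun).mean().round(2)
def line(W,m,z):
    q=W[m&np.isfinite(W[...,0])&(abs(W[...,2]-z)<6)][:,:2].astype(np.float32)
    vx,vy,x,y=cv2.fitLine(q,cv2.DIST_HUBER,0,.01,.01).ravel()
    if vx<0: vx,vy=-vx,-vy
    t=(q-[x,y])@[vx,vy]; lo,hi=np.percentile(t,[1,99]); mid=(lo+hi)/2
    return (x+mid*vx).round(1),(y+mid*vy).round(1),np.degrees(np.arctan2(vy,vx)).round(2),(hi-lo).round(1),len(q)
E
python3 - <<'E'
from h import *
for n in('scene','side'):
    i=cv2.imread(f'pics/{n}0.png'); W=np.load(n+'0.npy'); H,S,V=cv2.split(cv2.cvtColor(i,cv2.COLOR_BGR2HSV))
    X,Y,Z=W[...,0],W[...,1],W[...,2]
    print(n,fit_tube(W,(473,372),40,.44))
    print('mark',line(W,(H>12)&(H<30)&(S>130)&(V>120)&(abs(X-514)<62)&(abs(Y-43)<15),8))
    print('start',line(W,(V>175)&(S<60)&(abs(X-505)<52)&(abs(Y-213)<22),8))
    L=(Z>4)&(Z<12)&(V>60)&(V<150)&(S<70)&(abs(X-508)<70)&(Y>0)&(Y<270)
    q=W[L][:,:2].astype(np.float32); print('lane',cv2.minAreaRect(q))
    c=(H>8)&(H<24)&(S>150)&(X>560)&(X<680)&(Z>60); q=W[c]; q=q[np.isfinite(q[:,0])]; u,s,v=np.linalg.svd(q-q.mean(0),full_matrices=False); print('cover n',v[2].round(3),q.mean(0).round(1),'zmax',q[:,2].max())
    for nm,(x,y) in dict(viol=(360,268),cup=(705,312),jar=(715,205),timer=(450,-20)).items():
        m=(np.hypot(X-x,Y-y)<55)&(Z>15)&(Z<110); print(nm,np.nanpercentile(W[m],[2,98],axis=0).round().tolist())
E
```

```text
scene (array([477. , 363.9]), np.float64(26.93), np.float64(40.2), np.float64(98.5), 1466, np.float64(1.28))
mark (np.float64(514.8), np.float64(42.0), np.float32(3.31), np.float64(107.3), 124)
start (np.float64(503.1), np.float64(211.4), np.float32(2.99), np.float64(96.4), 50)
lane ((502.341064453125, 126.15254974365234), (133.65731811523438, 257.9581298828125), 2.7214791774749756)
cover n [-0.936 -0.044  0.349] [620.4  54.1 130.6] zmax 208.89571468321049
viol [[335.0, 252.0, 17.0], [367.0, 277.0, 98.0]]
cup [[683.0, 282.0, 17.0], [731.0, 329.0, 65.0]]
jar [[687.0, 160.0, 19.0], [745.0, 216.0, 87.0]]
timer [[431.0, -36.0, 16.0], [502.0, 26.0, 57.0]]
side (array([477.8, 366.5]), np.float64(26.92), np.float64(39.2), np.float64(99.3), 1109, np.float64(1.38))
mark (np.float64(514.7), np.float64(44.1), np.float32(3.69), np.float64(106.0), 75)
start (np.float64(505.9), np.float64(213.8), np.float32(3.19), np.float64(99.8), 89)
lane ((508.0207214355469, 131.33334350585938), (262.3686218261719, 137.9725341796875), 89.91069030761719)
cover n [-0.939 -0.013  0.344] [622.9  62.2 137.2] zmax 206.106543023249
viol [[337.0, 257.0, 17.0], [370.0, 280.0, 97.0]]
cup [[683.0, 284.0, 17.0], [731.0, 332.0, 64.0]]
jar [[689.0, 165.0, 17.0], [745.0, 219.0, 86.0]]
timer [[439.0, -31.0, 16.0], [501.0, 27.0, 55.0]]
```

>>> jog_arm([
  [[50, -10, -20], [0, 0, 0]],
  [[100, -20, -40], [0, 0, 0]],
  [[130, -40, -70], [0, 0, 0]],
  [[130, -80, -100], [0, 0, 0]],
  [[130, -80, -100], [0, 0, 0]],
  [[130, -80, -100], [0, 0, 0]],
])

```text
time: 0.7
tool_pos: [520.0, 130.5, 332.7]
tcp_rot: [179.8, -0.0, 90.1]
ft_force: [-0.0, 0.2, -0.1]
finger_gap: 85.5
grip_force: 0.0
```

Run:
```python
from h import *
print(r.sense()['tool_pos'])
i,W=pts('wrist'); cv2.imwrite('pics/w1.png',i); np.save('w1.npy',W)
print(np.nanmin(W[...,:2],axis=(0,1)),np.nanmax(W[...,:2],axis=(0,1)),np.array(r.camera_params('wrist')['tool_from_camera']).round(2))
```

```text
[519.9857392  130.51075051 332.74866449]
[ -857.2108405  -1297.28535935] [783.02739835 605.15803747] [[ 0.0000e+00 -9.6000e-01 -2.9000e-01  7.4840e+01]
 [ 1.0000e+00  0.0000e+00  0.0000e+00 -1.2000e-01]
 [-0.0000e+00 -2.9000e-01  9.6000e-01 -1.4271e+02]
 [ 0.0000e+00  0.0000e+00  0.0000e+00  1.0000e+00]]
```

View pics/w1.png

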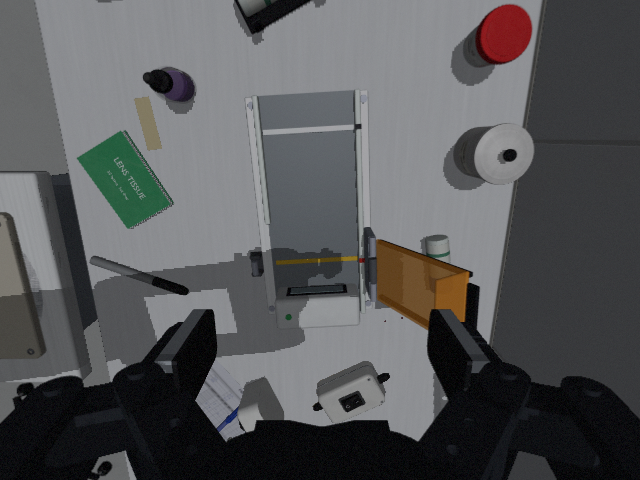

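The wrist view shows the start line at (312,130), the yellow mark at (318,261), the catch at (256,262), the open cover at (425,285) and bystanders clear of the lane. I'll refine the line positions.

Run:
```python
from h import *
i=cv2.imread('pics/w1.png'); W=np.load('w1.npy'); H,S,V=cv2.split(cv2.cvtColor(i,cv2.COLOR_BGR2HSV))
X,Y,Z=W[...,0],W[...,1],W[...,2]
g=np.zeros(H.shape,bool); g[250:275,272:356]=1
print('mark',line(W,g&(H>12)&(H<35)&(S>110),8))
g=np.zeros(H.shape,bool); g[120:140,262:354]=1
b=g&(V>170); print('start',line(W,b,8))
print('lanez',np.nanmedian(W[170:230,285:340],axis=(0,1)), 'bench', np.nanmedian(W[180:230,390:440],axis=(0,1)))
for v in (262,130,200): print([ (u,W[v,u].round(0).tolist()) for u in (250,256,262,266,355,360,366,372)])
c=(H>8)&(H<24)&(S>150)&(Z>60)&(X>560); q=W[c]; q=q[np.isfinite(q[:,0])]; print('cover',q.min(0),q.max(0),np.median(q,0))
for t,m in (('timer?',(slice(355,420),slice(310,395))),('white2',(slice(370,430),slice(235,285)))):
    q=W[m].reshape(-1,3); q=q[q[:,2]>15]; print(t,np.nanpercentile(q,[2,98],axis=0).round())
```

```text
mark (np.float64(512.9), np.float64(45.2), np.float32(3.31), np.float64(107.5), 362)Traceback (most recent call last):
  File "<stdin>", line 7, in <module>
  File "h.py", line 28, in line
    vx,vy,x,y=cv2.fitLine(q,cv2.DIST_HUBER,0,.01,.01).ravel()
              ~~~~~~~~~~~^^^^^^^^^^^^^^^^^^^^^^^^^^^^
cv2.error: OpenCV(4.12.0) /io/opencv/modules/imgproc/src/linefit.cpp:50: error: (-215:Assertion failed) count > 0 in function 'fitLine2D_wods'
```

>>> jog_arm([
  [[40, -7, 20], [0, 0, 0.14]],
  [[80, -14, 40], [0, 0, 0.28]],
  [[120, -21, 60], [0, 0, 0.42]],
  [[160, -28, 90], [0, 0, 0.56]],
  [[200, -35, 120], [0, 0, 0.7]],
  [[235, -42, 150], [0, 0, 0.84]],
  [[235, -42, 180], [0, 0, 0.98]],
  [[235, -42, 180], [0, 0, 1.1]],
  [[235, -42, 180], [0, 0, 1.1]],
  [[235, -42, 180], [0, 0, 1.1]],
])

```text
time: 1.75
tool_pos: [478.3, 364.3, 150.1]
tcp_rot: [180.0, 0.1, 27.1]
ft_force: [-0.5, 0.5, -0.9]
finger_gap: 84.9
grip_force: 0.0
```

Run:
```python
from h import *
s=r.sense(); print(s['tool_pos'],s['tcp_rot'],s['joint_pos'].round(1))
i,W=pts('wrist'); cv2.imwrite('pics/w2.png',i); np.save('w2.npy',W)
print(fit_tube(W,(477.4,365.2),40,.47))
X,Y,Z=W[...,0],W[...,1],W[...,2]
H,S,V=cv2.split(cv2.cvtColor(i,cv2.COLOR_BGR2HSV))
print('bench',np.nanmedian(Z[(Z>-15)&(Z<15)]))
m=(abs(X-504)<52)&(abs(Y-214)<25)&(abs(Z-8)<6); print(m.sum(), np.percentile(V[m],[5,50,95]) if m.any() else '')
if m.any(): print('start',line(W,m&(V>np.median(V[m])+40),8))
i=cv2.imread('pics/w1.png'); W=np.load('w1.npy'); X,Y,Z=W[...,0],W[...,1],W[...,2]; V=cv2.split(cv2.cvtColor(i,cv2.COLOR_BGR2HSV))[2]
m=(abs(X-504)<52)&(abs(Y-214)<20)&(abs(Z-8)<6); print('start w1',line(W,m&(V>np.median(V[m])+35),8))
```

```text
[478.28468627 364.31069225 150.06789194] [1.79987781e+02 9.72568825e-02 2.71211142e+01] [32.4 10.6 90.3 -0.  79.1 95.3]
(array([477.1, 367.7]), np.float64(26.98), np.float64(39.7), np.float64(98.3), 7747, np.float64(0.71))
bench 0.23310740941633412
6099 [ 48.  85. 151.]
start (np.float64(521.8), np.float64(215.7), np.float32(3.76), np.float64(67.3), 538)
start w1 (np.float64(504.2), np.float64(214.8), np.float32(3.51), np.float64(102.7), 420)
```

>>> jog_arm([
  [[0, -3, 40], [0, 0, 0]],
  [[0, -3, 80], [0, 0, 0]],
  [[0, -3, 110], [0, 0, 0]],
  [[0, -3, 125], [0, 0, 0]],
  [[0, -3, 134], [0, 0, 0]],
  [[0, -3, 134], [0, 0, 0]],
  [[0, -3, 134], [0, 0, 0]],
])

```text
time: 2.5
tool_pos: [477.9, 368.4, 19.1]
tcp_rot: [-180.0, -0.2, 27.0]
ft_force: [-0.4, 0.3, 0.7]
finger_gap: 85.4
grip_force: 0.0
```

>>> jog_arm([
  [[0, 0, 0], [0, 0, 0]],
  [[0, 0, 0], [0, 0, 0]],
  [[0, 0, 0], [0, 0, 0]],
  [[0, 0, 0], [0, 0, 0]],
  [[0, 0, 0], [0, 0, 0]],
  [[0, 0, 0], [0, 0, 0]],
  [[0, 0, 0], [0, 0, 0]],
  [[0, 0, 0], [0, 0, 0]],
], grip=36, force=30)

```text
time: 3.3
tool_pos: [477.9, 366.9, 18.5]
tcp_rot: [179.9, -0.1, 27.0]
ft_force: [0.8, -6.9, 6.7]
finger_gap: 39.2
grip_force: 30.6
```

>>> jog_arm([
  [[0, 0, -20], [0, 0, 0]],
  [[0, 0, -50], [0, 0, 0]],
  [[-5, 20, -70], [0, 0, 0.05]],
  [[-15, 50, -70], [0, 0, 0.15]],
  [[-26, 85, -70], [0, 0, 0.27]],
  [[-37, 120, -70], [0, 0, 0.38]],
  [[-44, 140, -70], [0, 0, 0.41]],
  [[-46, 148, -70], [0, 0, 0.412]],
  [[-46, 148, -70], [0, 0, 0.412]],
  [[-46, 148, -70], [0, 0, 0.412]],
])

```text
time: 4.3
tool_pos: [502.7, 215.8, 87.4]
tcp_rot: [-180.0, -0.0, 3.4]
ft_force: [0.2, 0.1, -1.1]
finger_gap: 38.9
grip_force: 30.5
```

Run:
```python
from h import *
s=r.sense(); print(s['tool_pos'],s['tcp_rot'],s['finger_gap'])
i,W=pts('wrist'); cv2.imwrite('pics/w3.png',i); np.save('w3.npy',W)
print(fit_tube(W,(504,214.8),110,.06))
for n in('scene','side'):
    i,W=pts(n); print(n,fit_tube(W,(504,214.8),110,.06))
```

```text
[502.74882122 215.77220325  87.40194949] [-1.79967357e+02 -7.60249707e-03  3.42549203e+00] 38.85875149261089
(array([514.9, 217.5]), np.float64(3.51), np.float64(108.7), np.float64(72.9), 27953, np.float64(3.15))
scene (array([501.5, 213.8]), np.float64(3.46), np.float64(109.4), np.float64(99.0), 848, np.float64(2.84))
side (array([502.2, 216.4]), np.float64(3.75), np.float64(108.3), np.float64(98.7), 681, np.float64(3.04))
```

View pics/w3.png

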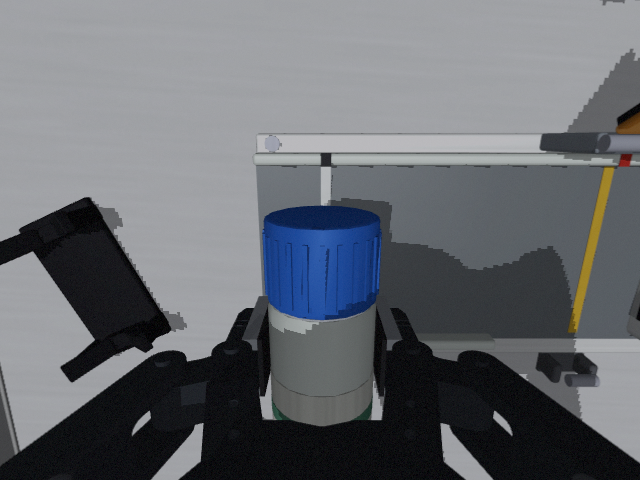

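Tube (320,300) hangs parallel to the start line (325,175). All three cameras put it about 2.5 mm too far in +y, so I'll correct that and lower it.

>>> jog_arm([
  [[1.5, 2.5, 30], [0, 0, 0]],
  [[1.5, 2.5, 55], [0, 0, 0]],
  [[1.5, 2.5, 70], [0, 0, 0]],
  [[1.5, 2.5, 76], [0, 0, 0]],
  [[1.5, 2.5, 78], [0, 0, 0]],
  [[1.5, 2.5, 79], [0, 0, 0]],
  [[1.5, 2.5, 79], [0, 0, 0]],
  [[1.5, 2.5, 79], [0, 0, 0]],
])

```text
time: 5.25
tool_pos: [505.3, 212.8, 9.4]
tcp_rot: [-180.0, -0.1, 3.4]
ft_force: [-0.2, 0.1, -1.3]
finger_gap: 39.0
grip_force: 30.6
```

Run:
```python
from h import *
for n in('scene','side'):
    i,W=pts(n); print(n,fit_tube(W,(504,214.8),28,.06)); 
print(r.sense())
```

```text
scene (array([503.8, 210.5]), np.float64(3.73), np.float64(31.4), np.float64(99.0), 778, np.float64(2.28))
side (array([504.6, 212.6]), np.float64(3.49), np.float64(30.3), np.float64(98.8), 669, np.float64(2.33))
{'time': 5.35, 'joint_pos': array([ 1.74771122e+01,  1.23698291e+01,  1.04460575e+02, -6.76170216e-04,
        6.30948742e+01,  1.04110392e+02]), 'qd': array([ 0.00971814,  0.15305899,  0.28861202,  0.00370971, -0.0313846 ,
       -0.05673522]), 'joint_efforts': array([ 2.21462874e-02, -5.41655123e+01, -4.28713059e+01,  1.97843168e-03,
       -4.76710484e-03,  7.23132257e-05]), 'tool_pos': array([505.00556257, 212.67979142,   9.08547634]), 'tcp_rot': array([-1.79982369e+02, -7.26139902e-02,  3.36701502e+00]), 'ft_force': array([-0.41118415, -0.76903587, -0.34077182]), 'wrist_torque': array([ 0.03785421,  0.00443146, -0.02847286]), 'grip_force': 30.560824871063232, 'finger_gap': 39.29042943204218}
```

>>> jog_arm([
  [[0, -1, 0.6], [0, 0, 0]],
  [[0, -1.5, 1.2], [0, 0, 0]],
  [[0, -1.5, 1.8], [0, 0, 0]],
  [[0, -1.5, 1.8], [0, 0, 0]],
  [[0, -1.5, 1.8], [0, 0, 0]],
])

```text
time: 5.85
tool_pos: [504.4, 214.2, 6.7]
tcp_rot: [-180.0, -0.0, 3.4]
ft_force: [-1.9, -0.5, 3.1]
finger_gap: 39.1
grip_force: 32.8
```

>>> jog_arm([
  [[0, 0, 0], [0, 0, 0]],
  [[0, 0, 0], [0, 0, 0]],
  [[0, 0, 0], [0, 0, 0]],
  [[0, 0, 0], [0, 0, 0]],
  [[0, 0, 0], [0, 0, 0]],
  [[0, 0, 0], [0, 0, 0]],
], grip=70)

```text
time: 6.45
tool_pos: [504.3, 214.0, 6.5]
tcp_rot: [-180.0, 0.0, 3.4]
ft_force: [0.9, -0.2, -0.4]
finger_gap: 70.2
grip_force: 0.0
```

Run:
```python
from h import *
for n in('scene','side'):
    i,W=pts(n); print(n,fit_tube(W,(504,214.8),28,.06)); 
print(r.sense()['tool_pos'],r.sense()['finger_gap'])
```

```text
scene (array([502.7, 211.5]), np.float64(3.35), np.float64(28.5), np.float64(99.3), 828, np.float64(4.6))
side (array([503.8, 214.9]), np.float64(3.49), np.float64(27.6), np.float64(98.4), 641, np.float64(4.78))
[504.32858987 214.00570466   6.46532375] 69.99479877238743
```

Tube rests on the start line. I'll rise, turn 90° so that both fingers push the tube at two points, and go behind it.

>>> jog_arm([
  [[0, 0, -25], [0, 0, 0]],
  [[0, 0, -60], [0, 0, 0]],
  [[0, 0, -90], [0, 0, 0]],
  [[0, -25, -100], [0, 0, -0.14]],
  [[0, -52, -100], [0, 0, -0.28]],
  [[0, -52, -100], [0, 0, -0.42]],
  [[0, -52, -100], [0, 0, -0.56]],
  [[0, -52, -100], [0, 0, -0.7]],
  [[0, -52, -100], [0, 0, -0.84]],
  [[0, -52, -100], [0, 0, -0.84]],
])

```text
time: 7.55
tool_pos: [501.2, 265.9, 106.4]
tcp_rot: [-180.0, 0.0, 51.6]
ft_force: [0.2, -0.3, 0.3]
finger_gap: 70.4
grip_force: 0.0
```

>>> jog_arm([
  [[0, 0, 0], [0, 0, -0.14]],
  [[0, 0, 0], [0, 0, -0.28]],
  [[0, 0, 0], [0, 0, -0.42]],
  [[0, 0, 0], [0, 0, -0.56]],
  [[0, 0, 0], [0, 0, -0.7]],
  [[0, 0, 0], [0, 0, -0.73]],
  [[0, 0, 0], [0, 0, -0.73]],
  [[0, 0, 0], [0, 0, -0.73]],
], grip=60)

```text
time: 8.35
tool_pos: [501.3, 265.9, 106.5]
tcp_rot: [-180.0, 0.0, 93.1]
ft_force: [-0.2, -0.5, -0.1]
finger_gap: 59.8
grip_force: 0.0
```

Run:
```python
from h import *
print(r.sense()['tool_pos'],r.sense()['tcp_rot'],r.sense()['joint_pos'].round(1))
for n in('scene','side','wrist'):
    i,W=pts(n); print(n,fit_tube(W,(504,214.8),28,.06)); 
cv2.imwrite('pics/w4.png',i)
```

```text
[501.27044056 265.89192666 106.47031413] [-1.79996316e+02  4.84524585e-04  9.31016147e+01] [22.8  7.9 98.2  0.  73.9 19.7]
scene (array([502.6, 211.8]), np.float64(3.8), np.float64(28.3), np.float64(98.5), 951, np.float64(1.49))
side (array([504. , 213.6]), np.float64(3.71), np.float64(27.9), np.float64(97.9), 792, np.float64(1.26))
wrist (array([504.1, 215.1]), np.float64(3.46), np.float64(27.7), np.float64(91.7), 8180, np.float64(0.52))
```

View pics/w4.png

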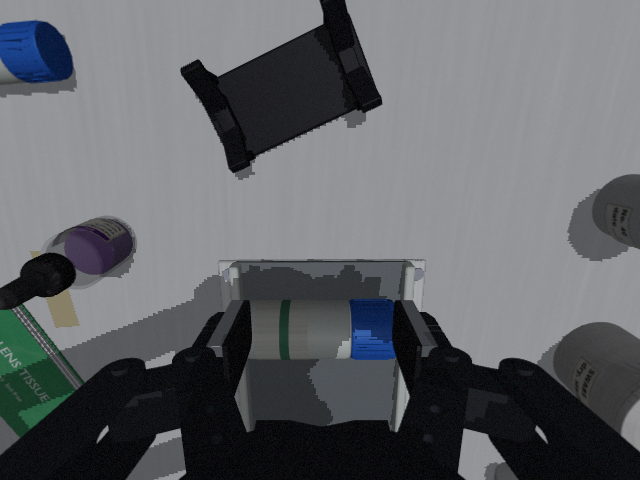

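Wrist view: tube at (320,330) on the lane at the start line (fit 504.1, 215.1). The fingers sit behind it at equal distances, with the guides outside. I'll lower behind the tube with a narrower opening.

>>> jog_arm([
  [[0, 1, 40], [0, 0, -0.005]],
  [[0, 1.5, 70], [0, 0, -0.005]],
  [[0, 1.5, 88], [0, 0, -0.005]],
  [[0, 1.5, 93], [0, 0, -0.005]],
  [[0, 1.5, 93], [0, 0, -0.005]],
  [[-4, 1.5, 93], [0, 0, -0.005]],
  [[-8, 1.5, 93], [0, 0, -0.005]],
  [[-12, 1.5, 93], [0, 0, -0.005]],
  [[-14, 1.5, 93], [0, 0, -0.005]],
  [[-14, 1.5, 93], [0, 0, -0.005]],
], grip=38)

```text
time: 9.5
tool_pos: [503.9, 251.7, 13.9]
tcp_rot: [180.0, -0.0, 93.6]
ft_force: [0.4, 0.2, 0.7]
finger_gap: 37.7
grip_force: 0.0
```

Run:
```python
from h import *
print(r.sense()['tool_pos'],r.sense()['tcp_rot'])
for n in('side','wrist'):
    i,W=pts(n); print(n,fit_tube(W,(504,214.8),28,.06));
```

```text
[503.86608233 251.71500607  13.9177459 ] [ 1.79969142e+02 -9.13939305e-03  9.35767029e+01]
side (array([503.1, 216.7]), np.float64(3.41), np.float64(27.2), np.float64(94.7), 503, np.float64(9.47))
wrist (array([495.2, 244.2]), np.float64(6.06), np.float64(50.2), np.float64(77.2), 10381, np.float64(3.64))
```

>>> jog_arm([
  [[-2, 0, 0], [0, 0, 0]],
  [[-4, 0, 0], [0, 0, 0]],
  [[-6, 0, 0], [0, 0, 0]],
  [[-8, 0, 0], [0, 0, 0]],
  [[-10.5, 0, 0], [0, 0, 0]],
  [[-13, 0, 0], [0, 0, 0]],
  [[-16, 0, 0], [0, 0, 0]],
  [[-19, 0, 0], [0, 0, 0]],
  [[-22, 0, 0], [0, 0, 0]],
  [[-25, 0, 0], [0, 0, 0]],
])

```text
time: 10.6
tool_pos: [505.2, 226.8, 13.5]
tcp_rot: [-180.0, 0.0, 93.6]
ft_force: [-0.5, -1.0, -0.4]
finger_gap: 38.0
grip_force: 0.0
```

Run:
```python
from h import *
print(r.sense()['tool_pos'],r.sense()['ft_force'])
for n in('scene','side'):
    i,W=pts(n); print(n,fit_tube(W,(503,195),28,.06));
```

```text
[505.17954075 226.7913246   13.50525596] [-0.53994164 -0.97714714 -0.38072112]
scene (array([492.3, 215.7]), np.float64(50.27), np.float64(35.8), np.float64(85.2), 423, np.float64(4.23))
side (array([505.1, 196. ]), np.float64(2.95), np.float64(27.5), np.float64(98.2), 537, np.float64(7.92))
```

>>> jog_arm([
  [[-3, 0, 0], [0, 0, 0]],
  [[-6, 0, 0], [0, 0, 0]],
  [[-9, 0, 0], [0, 0, 0]],
  [[-12, 0, 0], [0, 0, 0]],
  [[-15, 0, 0], [0, 0, 0]],
  [[-18, 0, 0], [0, 0, 0]],
  [[-21, 0, 0], [0, 0, 0]],
  [[-24, 0, 0], [0, 0, 0]],
  [[-27, 0, 0], [0, 0, 0]],
  [[-30, 0, 0], [0, 0, 0]],
])

```text
time: 11.7
tool_pos: [507.1, 196.9, 13.5]
tcp_rot: [180.0, 0.0, 93.6]
ft_force: [-0.2, -0.3, -0.5]
finger_gap: 38.1
grip_force: 0.0
```

>>> jog_arm([
  [[-3, 0, 0], [0, 0, 0]],
  [[-6, 0, 0], [0, 0, 0]],
  [[-9, 0, 0], [0, 0, 0]],
  [[-12, 0, 0], [0, 0, 0]],
  [[-15, 0, 0], [0, 0, 0]],
  [[-18, 0, 0], [0, 0, 0]],
  [[-21, 0, 0], [0, 0, 0]],
  [[-24, 0, 0], [0, 0, 0]],
  [[-27, 0, 0], [0, 0, 0]],
  [[-30, 0, 0], [0, 0, 0]],
])

```text
time: 12.7
tool_pos: [508.9, 167.0, 13.5]
tcp_rot: [-180.0, 0.0, 93.6]
ft_force: [1.2, -0.6, 0.9]
finger_gap: 37.9
grip_force: 0.0
```

Run:
```python
from h import *
print(r.sense()['tool_pos'],r.sense()['ft_force'])
for n in('scene','side'):
    i,W=pts(n); print(n,fit_tube(W,(508,135),28,.06));
```

```text
[508.94501712 166.95219344  13.48317318] [ 1.19764084 -0.56721213  0.92846495]
scene (array([496.5, 156.4]), np.float64(50.24), np.float64(37.1), np.float64(82.8), 441, np.float64(4.5))
side (array([508.3, 137.1]), np.float64(5.08), np.float64(27.0), np.float64(97.1), 489, np.float64(7.83))
```

>>> jog_arm([
  [[-3, 0, 0], [0, 0, 0]],
  [[-6, 0, 0], [0, 0, 0]],
  [[-9, 0, 0], [0, 0, 0]],
  [[-12, 0, 0], [0, 0, 0]],
  [[-15, 0, 0], [0, 0, 0]],
  [[-18, 0, 0], [0, 0, 0]],
  [[-21, 0, 0], [0, 0, 0]],
  [[-24, 0, 0], [0, 0, 0]],
  [[-27, 0, 0], [0, 0, 0]],
  [[-30, 0, 0], [0, 0, 0]],
])

```text
time: 13.8
tool_pos: [510.8, 137.0, 13.5]
tcp_rot: [-180.0, 0.0, 93.6]
ft_force: [0.0, 0.8, -0.2]
finger_gap: 37.8
grip_force: 0.0
```

>>> jog_arm([
  [[-3, 0, 0], [0, 0, 0]],
  [[-6, 0, 0], [0, 0, 0]],
  [[-9, 0, 0], [0, 0, 0]],
  [[-12, 0, 0], [0, 0, 0]],
  [[-15, 0, 0], [0, 0, 0]],
  [[-18, 0, 0], [0, 0, 0]],
  [[-20, 0, 0], [0, 0, 0]],
  [[-22, 0, 0], [0, 0, 0]],
  [[-24, 0, 0], [0, 0, 0]],
  [[-25, 0, 0], [0, 0, 0]],
])

```text
time: 14.8
tool_pos: [512.4, 112.1, 13.5]
tcp_rot: [-180.0, 0.0, 93.6]
ft_force: [-0.5, -0.2, -0.1]
finger_gap: 38.2
grip_force: 0.0
```

Run:
```python
from h import *
print(r.sense()['tool_pos'],r.sense()['ft_force'])
for n in('scene','side'):
    i,W=pts(n); print(n,fit_tube(W,(512,78),28,.06)); cv2.imwrite(f'pics/{n}5.png',i)
i=cv2.imread('pics/side5.png')[170:330,220:400]; cv2.imwrite('pics/c5.png',cv2.resize(i,None,fx=3,fy=3))
```

```text
[512.42104867 112.12601606  13.49977701] [-0.45425919 -0.24116161 -0.10267195]
scene (array([500.3, 101.4]), np.float64(50.13), np.float64(37.0), np.float64(83.0), 434, np.float64(4.83))
side (array([512.3,  82.8]), np.float64(4.33), np.float64(27.4), np.float64(97.9), 458, np.float64(7.37))
```

View pics/c5.png

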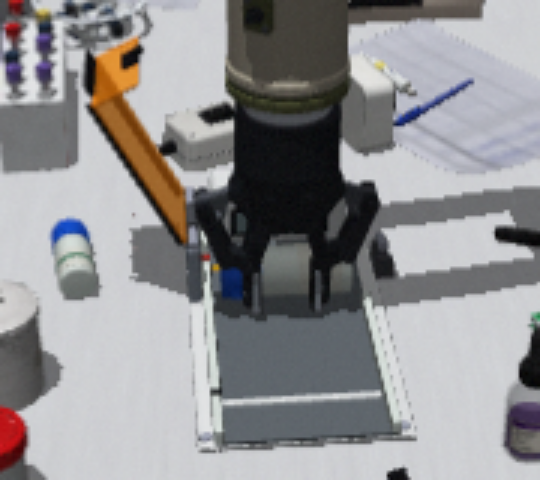

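Side crop: the fingers are behind the tube (tube at about 285,275), clear of the hinge post (195,260) and the catch (380,255). I'll do the last stretch slowly.

>>> jog_arm([
  [[-2, 0, 0], [0, 0, 0]],
  [[-4, 0, 0], [0, 0, 0]],
  [[-6, 0, 0], [0, 0, 0]],
  [[-8, 0, 0], [0, 0, 0]],
  [[-10, 0, 0], [0, 0, 0]],
  [[-12, 0, 0], [0, 0, 0]],
  [[-14, 0, 0], [0, 0, 0]],
  [[-16, 0, 0], [0, 0, 0]],
  [[-18, 0, 0], [0, 0, 0]],
  [[-20, 0, 0], [0, 0, 0]],
])

```text
time: 15.9
tool_pos: [513.7, 92.2, 13.5]
tcp_rot: [180.0, -0.0, 93.6]
ft_force: [0.1, 0.6, -0.5]
finger_gap: 37.9
grip_force: 0.0
```

>>> jog_arm([
  [[-2, 0, 0], [0, 0, 0]],
  [[-4, 0, 0], [0, 0, 0]],
  [[-6, 0, 0], [0, 0, 0]],
  [[-7.5, 0, 0], [0, 0, 0]],
  [[-9, 0, 0], [0, 0, 0]],
  [[-10, 0, 0], [0, 0, 0]],
  [[-11, 0, 0], [0, 0, 0]],
  [[-12, 0, 0], [0, 0, 0]],
  [[-12.7, 0, 0], [0, 0, 0]],
  [[-13.3, 0, 0], [0, 0, 0]],
])

```text
time: 16.9
tool_pos: [514.5, 79.1, 13.5]
tcp_rot: [180.0, -0.0, 93.6]
ft_force: [0.0, 0.6, 0.5]
finger_gap: 38.0
grip_force: 0.0
```

>>> jog_arm([
  [[0.5, 0, 0], [0, 0, 0]],
  [[2, 0, 0], [0, 0, 0]],
  [[5, 0, 0], [0, 0, 0]],
  [[12, 0, 0], [0, 0, 0]],
  [[25, 0, 0], [0, 0, 0]],
  [[40, 0, -20], [0, 0, 0]],
  [[50, 0, -60], [0, 0, 0]],
  [[55, 0, -100], [0, 0, 0]],
  [[55, 0, -130], [0, 0, 0]],
  [[55, 0, -130], [0, 0, 0]],
])

```text
time: 17.9
tool_pos: [514.3, 135.9, 149.4]
tcp_rot: [179.5, -0.1, 93.7]
ft_force: [0.4, -0.1, 0.7]
finger_gap: 37.9
grip_force: 0.0
```

Run:
```python
from h import *
print(r.sense()['tool_pos'],r.sense()['ft_force'])
for n in('scene','side','wrist'):
    i,W=pts(n); print(n,fit_tube(W,(514,47),28,.06)); cv2.imwrite(f'pics/{n}6.png',i)
    H,S,V=cv2.split(cv2.cvtColor(i,cv2.COLOR_BGR2HSV)); m=(H>12)&(H<35)&(S>110)&(abs(W[...,0]-514)<62)&(abs(W[...,1]-45)<15)
    print(m.sum(), line(W,m,8) if m.sum()>10 else '')
```

```text
[514.31755599 135.88822758 149.38869751] [ 0.36503211 -0.1274886   0.74202919]
scene (array([514.5,  41.5]), np.float64(7.95), np.float64(30.9), np.float64(99.1), 1142, np.float64(6.72))
6 
side (array([515.6,  36. ]), np.float64(6.05), np.float64(37.2), np.float64(98.6), 929, np.float64(8.39))
7 
wrist (array([514.4,  29.6]), np.float64(4.56), np.float64(42.8), np.float64(79.1), 7992, np.float64(7.62))
0
```

View pics/wrist6.png

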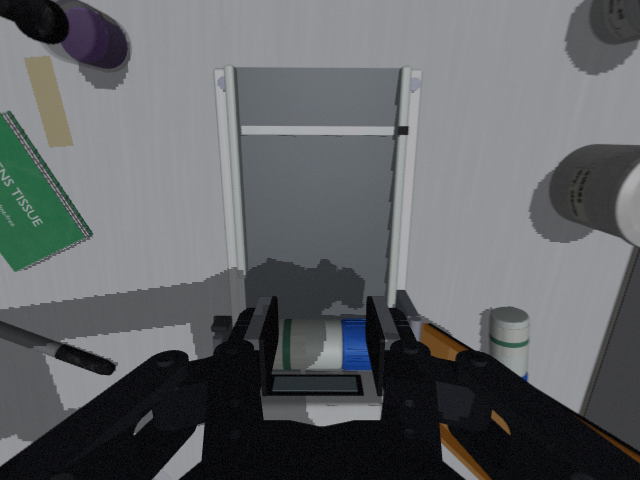

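Tube is at (320,345) in front of the head, and the start line at (318,130). The fits were spoiled by the reader head, so I'll mask it out and refit.

```bash
cat >> h.py <<'E'
def meas(n,i,W,mk=(513.7,45.)):
    a=np.radians(3.45); d=W[...,:2]-np.array(mk); ly=-np.sin(a)*d[...,0]+np.cos(a)*d[...,1]; lx=np.cos(a)*d[...,0]+np.sin(a)*d[...,1]
    Wm=W.copy(); Wm[(ly<-24)|(ly>30)|(abs(lx)>53)|(W[...,2]>50)]=np.nan
    c,an,z,L,k,e=fit_tube(Wm,mk,28,.06); dd=c-np.array(mk)
    V=i.max(2).astype(float); g=(abs(lx)<45)&(abs(ly-170)<18)&(abs(W[...,2]-8)<6)
    b=g&(V>np.median(V[g])+35); st=line(W,b,8)
    print(n,c,an,z,L,k,e,'rel mark x,y:',(np.cos(a)*dd[0]+np.sin(a)*dd[1]).round(1),(-np.sin(a)*dd[0]+np.cos(a)*dd[1]).round(1),'start',st,'tube-start along lane',(-np.sin(a)*(c[0]-st[0])+np.cos(a)*(c[1]-st[1])).round(1))
E
python3 - <<'E'
from h import *
for n in('scene','side','wrist'):
    i,W=pts(n); meas(n,i,W)
E
```

```text
scene [513.3  45.5] 3.57 28.3 98.6 785 1.56 rel mark x,y: -0.4 0.5 start (np.float64(503.6), np.float64(211.7), np.float32(3.82), np.float64(87.2), 171) tube-start along lane -166.5
side [514.2  47.3] 4.13 28.0 99.0 577 1.45 rel mark x,y: 0.6 2.3 start (np.float64(503.7), np.float64(213.4), np.float32(2.43), np.float64(87.3), 99) tube-start along lane -166.4
wrist [515.1  48.9] 3.54 27.5 71.6 4442 0.54 rel mark x,y: 1.6 3.8 start (np.float64(503.5), np.float64(214.6), np.float32(3.48), np.float64(88.1), 1013) tube-start along lane -166.1
```

Tube rests 3.6 mm short of the mark (tolerance 8), parallel and untouched. Next is the cover: I'll go high and around behind it with the fingers shut.

>>> jog_arm([
  [[0, 0, -45], [0, 0, 0.14]],
  [[0, 0, -90], [0, 0, 0.28]],
  [[0, 0, -135], [0, 0, 0.42]],
  [[-10, 30, -160], [0, 0, 0.56]],
  [[-25, 65, -160], [0, 0, 0.7]],
  [[-45, 100, -160], [0, 0, 0.84]],
  [[-65, 135, -160], [0, 0, 0.98]],
  [[-85, 165, -160], [0, 0, 1.12]],
  [[-91, 174, -160], [0, 0, 1.26]],
  [[-91, 174, -160], [0, 0, 1.26]],
], grip=0)

```text
time: 19.2
tool_pos: [690.9, 52.7, 300.4]
tcp_rot: [-179.9, 0.2, 21.2]
ft_force: [-0.3, 0.1, -0.4]
finger_gap: -0.1
grip_force: 0.0
```

>>> jog_arm([
  [[0, 0, 0], [0, 0, 0.14]],
  [[0, 0, 0], [0, 0, 0.28]],
  [[0, 0, 0], [0, 0, 0.31]],
  [[0, 0, 0], [0, 0, 0.31]],
  [[0, 0, 0], [0, 0, 0.31]],
])

```text
time: 19.7
tool_pos: [690.0, 54.5, 303.4]
tcp_rot: [-180.0, 0.0, 3.9]
ft_force: [0.2, -0.3, 0.1]
finger_gap: -0.0
grip_force: 0.0
```

Run:
```python
from h import *
s=r.sense(); print(s['tool_pos'],s['tcp_rot'],s['joint_pos'].round(1),s['finger_gap'])
a=np.radians(3.45)
for n in('scene','side','wrist'):
    i,W=pts(n); H,S,V=cv2.split(cv2.cvtColor(i,cv2.COLOR_BGR2HSV)); d=W[...,:2]-[583.6,49.2]
    lx=np.cos(a)*d[...,0]+np.sin(a)*d[...,1]; ly=-np.sin(a)*d[...,0]+np.cos(a)*d[...,1]
    m=(H>8)&(H<24)&(S>140)&(abs(lx)<120)&(abs(ly)<60)&(W[...,2]>60)
    if m.sum()>30: print(n,m.sum(),'lx',np.percentile(lx[m],[1,50,99]).round(),'ly',np.percentile(ly[m],[1,50,99]).round(),'z',np.percentile(W[...,2][m],[1,50,99]).round())
    if n!='wrist': meas(n,i,W)
cv2.imwrite('pics/w7.png',i)
```

```text
[690.01364004  54.52517811 303.39162496] [-1.79994275e+02  2.06726691e-02  3.93560559e+00] [ 0.3 21.2 61.8  0.  97.  86.3] -0.03328387546373115
scene 1861 lx [ 7. 38. 68.] ly [-39.   4.  37.] z [ 63. 129. 197.]
scene [513.5  45.3] 3.62 28.5 98.5 862 1.51 rel mark x,y: -0.2 0.3 start (np.float64(503.9), np.float64(211.9), np.float32(3.67), np.float64(87.4), 167) tube-start along lane -166.9
side 715 lx [ 7. 42. 68.] ly [-35.  13.  40.] z [ 62. 139. 196.]
side [514.   47.3] 3.74 27.9 98.8 575 1.44 rel mark x,y: 0.4 2.3 start (np.float64(503.8), np.float64(213.7), np.float32(3.22), np.float64(87.2), 99) tube-start along lane -166.7
wrist 2466 lx [ 37.  58. 114.] ly [-39.   2.  39.] z [178. 184. 321.]
```

View pics/w7.png

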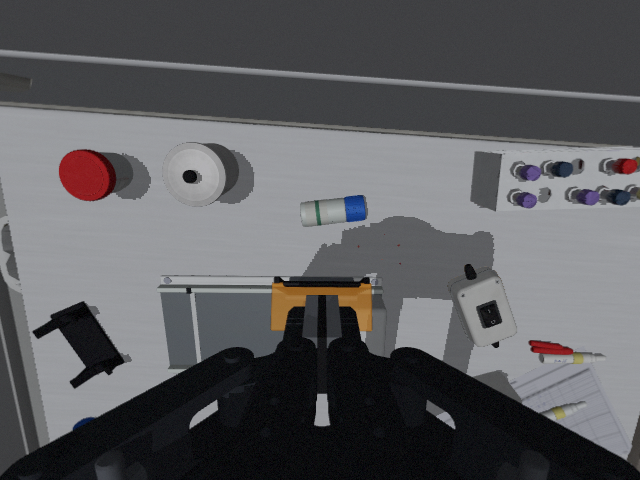

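The wrist view shows the cover's edge (320,285) just ahead of the shut fingers, with the jar (195,175) and rack clear. I'll check the wall and rail clearance before lowering.

Run:
```python
from h import *
for n in('scene','side','wrist'):
    i,W=pts(n); X,Y,Z=[W[...,k] for k in range(3)]
    for z0 in (40,100,160,220,280,340):
        m=(X>640)&(X<950)&(Y>-80)&(Y<180)&(Z>z0)&(Z<z0+60)
        if m.sum()>5: print(n,z0,m.sum(),'minx',np.percentile(X[m],[1,10,50]).round(), 'y',np.percentile(Y[m],[1,99]).round())
```

```text
scene 40 1969 minx [690. 734. 780.] y [-76. 179.]
scene 100 1972 minx [778. 779. 780.] y [-76. 178.]
scene 160 2481 minx [641. 653. 780.] y [-73. 177.]
scene 220 2080 minx [778. 779. 780.] y [-39. 177.]
scene 280 2421 minx [679. 778. 780.] y [ -8. 178.]
scene 340 3647 minx [673. 678. 781.] y [ -8. 177.]
side 40 743 minx [696. 733. 780.] y [-75. 179.]
side 100 720 minx [779. 780. 780.] y [-78. 178.]
side 160 949 minx [641. 648. 780.] y [-76. 177.]
side 220 614 minx [779. 779. 781.] y [-77. 178.]
side 280 1005 minx [679. 690. 780.] y [-75. 160.]
side 340 1319 minx [673. 679. 780.] y [-74. 158.]
wrist 40 2139 minx [691. 703. 733.] y [-73. 180.]
wrist 100 1229 minx [780. 780. 780.] y [-78. 177.]
wrist 160 4208 minx [640. 644. 780.] y [-76. 175.]
wrist 220 5443 minx [780. 780. 780.] y [-77. 177.]
wrist 280 18497 minx [696. 701. 780.] y [-55. 171.]
wrist 340 94099 minx [681. 695. 707.] y [ -4. 124.]
```

>>> jog_arm([
  [[-3, 0, 40], [0, 0, 0]],
  [[-6, 0, 80], [0, 0, 0]],
  [[-6, 0, 115], [0, 0, 0]],
  [[-6, 0, 135], [0, 0, 0]],
  [[-6, 0, 143], [0, 0, 0]],
  [[-6, 0, 143], [0, 0, 0]],
  [[-6, 0, 143], [0, 0, 0]],
])

```text
time: 20.7
tool_pos: [685.4, 53.7, 162.3]
tcp_rot: [180.0, -0.1, 3.7]
ft_force: [0.3, -0.1, 0.3]
finger_gap: 0.2
grip_force: 0.0
```

>>> jog_arm([
  [[-5, 0, 0], [0, 0, 0]],
  [[-10, 0, 0], [0, 0, 0]],
  [[-15, 0, 0], [0, 0, 0]],
  [[-20, 0, 0], [0, 0, 0]],
  [[-25, 0, 0], [0, 0, 0]],
  [[-30, 0, 0], [0, 0, 0]],
  [[-35, 0, 0], [0, 0, 0]],
  [[-40, 0, 0], [0, 0, 0]],
  [[-45, 0, 0], [0, 0, 0]],
  [[-50, 0, 0], [0, 0, 0]],
])

```text
time: 21.7
tool_pos: [636.4, 50.7, 163.5]
tcp_rot: [180.0, -0.4, 3.7]
ft_force: [5.9, 0.5, 15.5]
finger_gap: 0.2
grip_force: 1.2
```

```bash
cat >> h.py <<'E'
def cov(n,i,W):
    a=np.radians(3.45); H,S,V=cv2.split(cv2.cvtColor(i,cv2.COLOR_BGR2HSV)); d=W[...,:2]-[583.6,49.2]
    lx=np.cos(a)*d[...,0]+np.sin(a)*d[...,1]; ly=-np.sin(a)*d[...,0]+np.cos(a)*d[...,1]
    m=(H>8)&(H<24)&(S>140)&(lx>-155)&(lx<120)&(abs(ly)<50)&(W[...,2]>48)&(W[...,2]<215)
    ang=np.degrees(np.arctan2(W[...,2][m]-56,-lx[m])); rr=np.hypot(W[...,2][m]-56,lx[m])
    print(n,m.sum(),'ang',np.percentile(ang[rr>50],[5,50,95]).round(),'lx',np.percentile(lx[m],[1,50,99]).round(),'ly',np.percentile(ly[m],[1,99]).round(),'z',np.percentile(W[...,2][m],[1,50,99]).round())
E
python3 - <<'E'
from h import *
s=r.sense(); a=np.radians(3.45); d=s['tool_pos'][:2]-[583.6,49.2]; print(s['tool_pos'],s['ft_force'],'lx,ly',np.cos(a)*d[0]+np.sin(a)*d[1],-np.sin(a)*d[0]+np.cos(a)*d[1])
for n in('scene','side'):
    i,W=pts(n); cov(n,i,W)
E
```

```text
[636.44899495  50.67531533 163.49156119] [ 5.92721252  0.53614782 15.52507188] lx,ly 52.84199712285637 -1.7076777008075488
scene 1555 ang [ 93. 105. 107.] lx [ 3. 19. 38.] ly [-39.  38.] z [ 64. 142. 203.]
side 529 ang [ 92. 104. 107.] lx [ 3. 20. 37.] ly [-35.  40.] z [ 63. 174. 202.]
```

The upward force suggests that the rising cover edge meets the gripper higher up, so I'll raise the tool and go on in an arc.

>>> jog_arm([
  [[4, 0, -8], [0, 0, 0]],
  [[4, 0, -16], [0, 0, 0]],
  [[4, 0, -22], [0, 0, 0]],
  [[0, 0, -22], [0, 0, 0]],
  [[-6, 0, -22], [0, 0, 0]],
  [[-12, 0, -22], [0, 0, 0]],
  [[-18, 0, -22], [0, 0, 0]],
  [[-24, 0, -22], [0, 0, 0]],
  [[-30, 0, -22], [0, 0, 0]],
  [[-36, 0, -22], [0, 0, 0]],
])

```text
time: 22.8
tool_pos: [598.0, 48.2, 182.5]
tcp_rot: [-180.0, 0.0, 3.7]
ft_force: [1.1, 0.2, 0.8]
finger_gap: -0.1
grip_force: 0.5
```

```bash
cat >> h.py <<'E'
def where():
    s=r.sense(); a=np.radians(3.45); d=s['tool_pos'][:2]-[583.6,49.2]; print(s['time'],s['tool_pos'].round(1),s['ft_force'].round(1),'lx,ly',(np.cos(a)*d[0]+np.sin(a)*d[1]).round(1),(-np.sin(a)*d[0]+np.cos(a)*d[1]).round(1))
E
python3 - <<'E'
from h import *
where()
for n in('scene','side'):
    i,W=pts(n); cov(n,i,W)
E
```

```text
22.8 [598.   48.2 182.5] [1.1 0.2 0.8] lx,ly 14.3 -1.8
scene 1150 ang [78. 89. 92.] lx [-32.  -0.   5.] ly [-38.  38.] z [ 69. 191. 207.]
side 312 ang [77. 85. 92.] lx [-34. -12.   5.] ly [-37.  41.] z [ 71. 196. 200.]
```

>>> jog_arm([
  [[-9, 0, 1], [0, 0, 0]],
  [[-19, 0, 2], [0, 0, 0]],
  [[-30, 0, 4], [0, 0, 0]],
  [[-40, 0, 7], [0, 0, 0]],
  [[-50, 0, 11], [0, 0, 0]],
  [[-60, 0, 15], [0, 0, 0]],
  [[-70, 0, 21], [0, 0, 0]],
  [[-79, 0, 27], [0, 0, 0]],
  [[-87, 0, 34], [0, 0, 0]],
  [[-87, 0, 34], [0, 0, 0]],
])

```text
time: 23.9
tool_pos: [509.8, 42.6, 147.1]
tcp_rot: [-180.0, 0.2, 3.7]
ft_force: [-0.5, 0.5, -0.0]
finger_gap: 0.0
grip_force: 0.0
```

Run:
```python
from h import *
where()
for n in('scene','side'):
    i,W=pts(n); cov(n,i,W)
```

```text
23.9 [509.8  42.6 147.1] [-0.5  0.5 -0. ] lx,ly -74.0 -2.1
scene 1339 ang [35. 48. 53.] lx [-119.  -78.   -3.] ly [-38.  38.] z [ 69. 138. 167.]
side 793 ang [37. 49. 52.] lx [-118.  -50.    0.] ly [-36.  40.] z [ 64. 115. 160.]
```

>>> jog_arm([
  [[-7, 0, 6], [0, 0, 0]],
  [[-14, 0, 14], [0, 0, 0]],
  [[-20, 0, 23], [0, 0, 0]],
  [[-26, 0, 33], [0, 0, 0]],
  [[-31, 0, 43], [0, 0, 0]],
  [[-36, 0, 53], [0, 0, 0]],
  [[-40, 0, 60], [0, 0, 0]],
  [[-42, 0, 64], [0, 0, 0]],
  [[-42, 0, 64], [0, 0, 0]],
])

```text
time: 24.9
tool_pos: [469.1, 40.0, 83.7]
tcp_rot: [-180.0, 0.1, 3.7]
ft_force: [-0.6, 0.8, -0.6]
finger_gap: 0.1
grip_force: 0.0
```

Run:
```python
from h import *
where()
for n in('scene','side'):
    i,W=pts(n); cov(n,i,W)
```

```text
24.9 [469.1  40.   83.7] [-0.6  0.8 -0.6] lx,ly -114.8 -2.3
scene 1760 ang [ 8. 14. 19.] lx [-141.  -70.   -5.] ly [-37.  38.] z [59. 75. 95.]
side 920 ang [11. 14. 17.] lx [-139.  -67.   -4.] ly [-36.  40.] z [59. 73. 87.]
```

>>> jog_arm([
  [[-8, 0, -2], [0, 0, 0]],
  [[-14, 0, 0], [0, 0, 0]],
  [[-14, 0, 4], [0, 0, 0]],
  [[-14, 0, 8], [0, 0, 0]],
  [[-14, 0, 11], [0, 0, 0]],
  [[-14, 0, 14], [0, 0, 0]],
  [[-14, 0, 16], [0, 0, 0]],
  [[-14, 0, 18], [0, 0, 0]],
  [[-14, 0, 20], [0, 0, 0]],
])

```text
time: 25.9
tool_pos: [455.9, 39.2, 64.1]
tcp_rot: [-180.0, 0.0, 3.7]
ft_force: [0.1, -0.0, 0.7]
finger_gap: 0.0
grip_force: 0.1
```

>>> jog_arm([
  [[0, 0, 1], [0, 0, 0]],
  [[0, 0, 2], [0, 0, 0]],
  [[0, 0, 2.5], [0, 0, 0]],
  [[0, 0, 3], [0, 0, 0]],
  [[0, 0, 3], [0, 0, 0]],
])

```text
time: 26.4
tool_pos: [455.9, 39.1, 61.9]
tcp_rot: [180.0, 0.0, 3.7]
ft_force: [-3.8, -0.6, 5.9]
finger_gap: 0.1
grip_force: 2.9
```

Run:
```python
from h import *
where()
for n in('scene','side'):
    i,W=pts(n); cov(n,i,W)
```

```text
26.4 [455.9  39.1  61.9] [-3.8 -0.6  5.9] lx,ly -128.1 -2.4
scene 1786 ang [2. 5. 9.] lx [-142.  -67.   -6.] ly [-37.  38.] z [59. 63. 74.]
side 903 ang [2. 4. 8.] lx [-137.  -66.   -4.] ly [-36.  40.] z [58. 62. 68.]
```

>>> jog_arm([
  [[0, 0, 0.5], [0, 0, 0]],
  [[0, 0, 1], [0, 0, 0]],
  [[0, 0, 1.5], [0, 0, 0]],
  [[0, 0, 1.5], [0, 0, 0]],
])

```text
time: 26.9
tool_pos: [455.9, 39.1, 61.6]
tcp_rot: [180.0, 0.0, 3.7]
ft_force: [-10.4, -0.7, 18.0]
finger_gap: -0.1
grip_force: 9.4
```

Solid stop at 18 N, so the cover is fully down. I'll release and check.

>>> jog_arm([
  [[0, 0, -3], [0, 0, 0]],
  [[0, 0, -20], [0, 0, 0]],
  [[0, 0, -60], [0, 0, 0]],
  [[0, 0, -100], [0, 0, 0]],
  [[0, 0, -140], [0, 0, 0]],
  [[0, 0, -180], [0, 0, 0]],
  [[0, 0, -180], [0, 0, 0]],
])

```text
time: 27.6
tool_pos: [459.2, 39.1, 246.9]
tcp_rot: [179.9, -0.6, 3.7]
ft_force: [1.4, -0.7, 1.1]
finger_gap: -0.1
grip_force: 0.0
```

Run:
```python
from h import *
where()
a=np.radians(3.45)
for n in('scene','side','wrist'):
    i,W=pts(n); cov(n,i,W); cv2.imwrite(f'pics/{n}9.png',i)
    H,S,V=cv2.split(cv2.cvtColor(i,cv2.COLOR_BGR2HSV)); d=W[...,:2]-[583.6,49.2]; lx=np.cos(a)*d[...,0]+np.sin(a)*d[...,1]; ly=-np.sin(a)*d[...,0]+np.cos(a)*d[...,1]
    m=(H>8)&(H<24)&(S>120)&(lx>-132)&(lx<-15)&(abs(ly)<36)&(abs(W[...,2]-65)<15)
    if m.sum()>50: print('slope rad',np.polyfit(-lx[m],W[...,2][m],1).round(4))
    for nm,(x,y) in dict(viol=(360,268),cup=(705,312),jar=(715,205)).items():
        m=(np.hypot(W[...,0]-x,W[...,1]-y)<55)&(W[...,2]>15)&(W[...,2]<110); print(nm,np.nanpercentile(W[m],[2,98],axis=0).round().tolist()) if m.sum()>20 else 0
s=cv2.imread('pics/side9.png')[170:330,220:400]; cv2.imwrite('pics/c9.png',cv2.resize(s,None,fx=3,fy=3))
```

```text
27.6 [459.2  39.1 246.9] [ 1.4 -0.7  1.1] lx,ly -124.8 -2.6
scene 2029 ang [2. 4. 9.] lx [-140.  -75.   -6.] ly [-38.  37.] z [58. 63. 69.]
slope rad [-1.60000e-03  6.34269e+01]
viol [[335.0, 252.0, 17.0], [367.0, 277.0, 98.0]]
cup [[683.0, 283.0, 18.0], [730.0, 330.0, 65.0]]
jar [[687.0, 159.0, 18.0], [745.0, 216.0, 87.0]]
side 969 ang [2. 4. 7.] lx [-137.  -71.   -4.] ly [-36.  40.] z [58. 62. 68.]
slope rad [-1.80000e-03  6.25877e+01]
viol [[337.0, 257.0, 17.0], [370.0, 280.0, 96.0]]
cup [[683.0, 285.0, 17.0], [731.0, 333.0, 63.0]]
jar [[689.0, 164.0, 17.0], [745.0, 219.0, 84.0]]
wrist 12512 ang [2. 4. 7.] lx [-138.  -67.   -6.] ly [-38.  34.] z [60. 62. 65.]
slope rad [-6.00000e-04  6.21816e+01]
viol [[341.0, 244.0, 17.0], [370.0, 271.0, 98.0]]
```

View pics/c9.png

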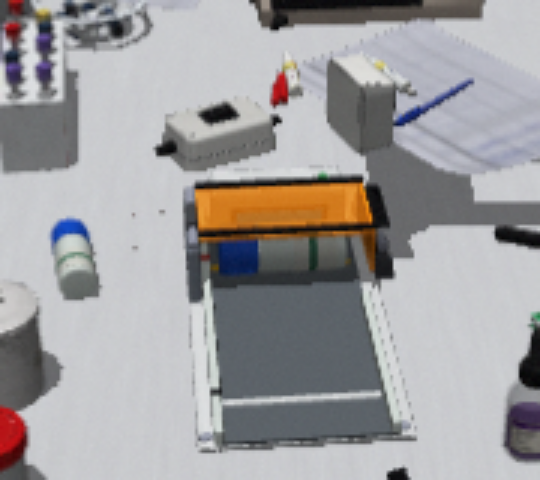

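The cover is level (slope about 0) over the tube at (285,250), nothing touches it, and the bystanders haven't moved.

```bash
python3 -c "
from bench import r
print(r.hand_in())"
```

```text
the job is handed in; nothing more can be done
None
```

The job is handed in, verdict not shown: the tube was rolled to about 3.6 mm short of the stop mark (tolerance 8 mm, measured before the cover was closed), the cover stayed level and shut once released, and the bottle, pot and jar had not moved; I did not re-measure the timer.

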